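Press a label holder home behind the shelf lip

ROBOT

A 6-joint arm with a two-finger parallel gripper is mounted at the origin on the work surface. World frame = base frame: x ahead of the robot, y to its left, z up, the work surface at z = 0. Lengths are in m, angles in rad, forces in N, time in s.
With the tool pointing down it reaches from about 0.25 to 0.725 m from the base axis. Payload 4 kg.
Tool frame: the origin (TCP) lies midway between the tips of the shut fingers; the grasp point (between the pads) lies 19 mm behind it; z points along the fingers, y is the direction in which the jaws open and shut (so a half turn about z gives the same grasp; the last joint's range is limited). The gripper opens to 85 mm and grips with 20 to 120 N. Pads are 22 mm wide; open, the fingers measure 114 mm over their backs; the gripper's body (76 mm by 85 mm) begins 54 mm behind the grasp point. The pads swing forward as they close: fully open they stand 13 mm farther back than shut.
Start: joints at [-1.296, 0.241, 0.005, 1.335, 0, 1.571], TCP at [0.136, -0.481, 0.205] pointing down, gripper open.
Joint ranges: [-2.72, 2.72], [-1.05, 1.87], [-1.09, 1.28], [-1.99, 2.15], [-1.42, 1.44], [-3.14, 3.14]. Speed limits (rad/s): [2.79, 2.79, 3.14, 3.14, 3.14, 3.14].

INTERFACE

Orientations are given as a unit quaternion [x, y, z, w].
In Python, from workcell import get_obs, camera, camera_model, job_done, masks_of gives the robot as it stands.
- The arm moves only by the tool jog_arm, never from a script. Its argument "deltas" is a list that holds one entry, the list of rows, each a list of 7 numbers: the shift along the tool's x, y, z in mm, then the turn, a rotation vector about the tool's x, y, z in degrees, then the finger opening in mm, from 0 to 85.4. A call has 1 to 5 rows; each row shifts and turns the pose as measured when the row begins, along the tool's axes as they then stand; what a row does not reach is not made up. A row lasts 1/10 s, in which the tool goes at most 50 mm and 8.59 degrees, less where a joint would pass 70% of its speed; a pose out of reach is approached as far as the arm can. A call with a gripper value outside its range is refused whole. The fingers move at their own pace and stop on an object; the grip force is fixed at half the most. Time passes only in rows, so rows that do not move let the fingers close. It gives the time, the measured TCP pose, the force and the opening at its end, in the units of the state.
- get_obs(): the state, without advancing time (a new reading comes with each control period).
- camera(name): name is "scene" or "top" or "wrist"; returns the picture (400x640x3 uint8, red, green, blue); there is no depth.
- camera_model(name): a dict with "fovy" (degrees; the focal length in pixels is half the picture's height over the tangent of half this angle, whatever the lens; pixels are square), "cx", "cy" (the principal point, pixels), "pose" (4x4, takes a point from camera to world coordinates); the wrist camera has in their place "T_tool_cam" (4x4, takes a point from camera to tool coordinates, whose origin is the TCP and whose axes are the flange's). Camera axes: x right, y down, z forward; pixel columns grow to the right and rows downward; lengths in m; the calibration is good to about 2 mm. A picture is of the moment at which its call begins: read the wrist's pose just before it. camera_model takes no time and is no camera call.
- job_done(): hands the job in, once; it reports no verdict.
Trained networks look in the newest picture that a camera, given by its name, has taken for a name from the list of things; names that differ only in an ending like _2 or _b are one class to them, and where a whole thing is asked for, a point or a joint stands for the part that bears it (a point fixed in the world has none). Each returns a list of dicts, best first, with "conf" (0 to 1); they miss things now and then, are a little off and sometimes report something else, mostly with a low value. They report only what shows in the picture. A call takes as long as a camera call. They do not tell look-alikes from the thing itself.
- masks_of(target, camera): "pixels" (400x640 bool, what is visible of it) and "at" ([column, row] in pixels, amid what is visible of it).
The state is a dict: "clock": time; "joint_pos": joint angles; "joint_vel": joint speeds; "tau": joint torques, N m; "eef_pos": TCP position; "tool_rot": TCP orientation; "ft_force": force on the tool from outside, world axes, zero at the start; "ft_torque": the same for the moment, N m; "grip_width": finger opening in m.
Only numpy, scipy, OpenCV 4.12 (cv2) and the standard library are available. Lean on these libraries where they do the work, as an engineer would, in place of code of your own. Each camera call takes 0.05 s, during which the arm holds its last target. There are 200 camera calls.

TASK

Take the longer of the two label holders out of the wooden stand and push it, foot down and upright, behind the steel lip of the low bin shelf, with its whole length behind the lip. Go by feel: the sprung bar in the slot gives way until it reaches its stop; press the holder fully home against it without forcing it, and finish while still holding it pressed down there, so that a colleague can tighten the screws. Leave everything else on the bench where it is.

Things in the scene. Friction and masses are not known exactly. Their poses are not given: they have to be found in the camera images.
- holder_center (a point): centre of the longer label holder, half-way up its 73 mm height (z up). Grey plastic, symmetric, about 80 g. Lower plate 6 mm thick (x), 70 mm long (y), 45 mm high, paper labels on both faces; on top a grip bar 14 mm thick (x), 44 mm long (y), 28 mm high, its centre 22.5 mm above this point: grip it from above across its thickness
- holder: the same longer label holder; origin at the centre of its foot, 36.5 mm below its centre, same axes. It stands upright in one of the two slots of the stand, its plate along the slot, its foot 8 mm above the table
- short_holder_center (a point): centre of the other label holder, to be left alone: same shape and height, but the plate is only 40 mm long and the grip bar 26 mm long; stands in the other slot
- stand: fixed wooden stand, 50 mm (x) by 190 mm (y) by 28 mm high, origin at the centre of its underside. Two slots end to end along y, centred 47 mm either side of the middle, 7.5 mm wide, 20 mm deep; which holder is in which varies
- riser: fixed low grey steel shelf, 160 mm long (y), with two blue bins on it (tops 85 mm above the table, 51 to 113 mm from the slot's middle on the -x side) and a label slot along its edge on the +x side. Origin on the table under the slot's middle. The shelf edge, the slot's -x wall, is 45 mm high, 4 mm thick
- rail_slot (a point): middle of the label slot, 30 mm above the table; x across the slot towards the lip, y along the slot, z up. Slot 10 mm wide (x -5 to +5 mm), open at the top and both ends. Its +x wall is the steel lip, 5 mm thick, 130 mm long, upright to 30 mm above the table, then flaring outward at 45 degrees to 39 mm as a lead-in. The sprung bar lies in the slot
- seat (a joint): travel of the black sprung bar in the slot, m: 0 free (its top 22 mm above the table), 0.010 at the stop (12 mm above the table). Takes 4 N to start moving and 12 N at the stop; springs back up when let go
- screwdriver: screwdriver lying between shelf and stand, 170 mm long, leave alone; origin on the underside
- wrench: 150 mm wrench lying at the left of the bench, leave alone; origin on the underside
- bottle: green plastic bottle, 64 mm wide, 190 mm high, beyond the task's things, leave alone; origin at the underside
- collet: steel collet, 32 mm wide, 34 mm high, leave alone; origin at the underside
- mouse: white computer mouse, 105 by 60 by 31 mm, leave alone; origin at the underside
- clamp: small aluminium clamp bar with a stud, 70 by 26 by 32 mm, at the right of the bench, leave alone; origin at the underside
Not all that is in view belongs to the job. What is shaped like the holder but turquoise is not meant.

How it is judged:
On the way:
1. the longer label holder is lifted clear out of the stand in the gripper (height (world z) of holder_center above 0.078 m and contact force between the fingers and holder above 1 N), for 0.2 s.
At the end, for the whole second after the job is handed in: Longer holder in the slot behind the lip, upright within 0.12 rad, along the slot, its middle within 32 mm of the slot's middle lengthwise; it presses the sprung bar down over 8 of its 10 mm (over 5 N), with the gripper still on it, at rest through the last second (value of joint seat above 0.008 m and contact force between holder and riser above 5 N and contact force between the fingers and holder above 3 N and x of holder_center in the frame of rail_slot between -0.006 and 0.006 m and x of holder in the frame of rail_slot between -0.004 and 0.004 m and y of holder_center in the frame of rail_slot between -0.032 and 0.032 m and z of holder in the frame of rail_slot between -0.02 and -0.0145 m and angle between holder's own z axis and vertical below 0.12 rad and angle between the y axis of holder and the y axis of rail_slot, either way round below 0.1 rad and linear speed of holder below 0.02 m/s); the arm keeps its last pose, push and grip.
It fails at once if the holder is forced against the shelf with more than 60 N (contact force between holder and riser above 60 N).
It fails at once if the other label holder is moved by more than 40 mm (distance of short_holder_center from where it was at the start of the episode above 0.04 m).
It fails at once if another loose thing on the bench is moved by more than 40 mm (distance of any of screwdriver, wrench, bottle, collet, mouse, clamp from where it was at the start of the episode above 0.04 m).
It also fails if it takes over 38 s, if anything falls off the work surface, if the arm or the gripper's body presses on something with over 40 N, if the wrist force passes 120 N, or if a joint passes its speed limit or range.

## Working session

There is one attempt and no reset: what is moved stays moved. The work goes in short steps, Python scripts to look and compute and a tool call to move; the robot and the scene stay as the last step left them, time stands still between calls to the robot, and variables do not carry over. Pictures are saved under pics/ and viewed, about 8 in all and at most 12, crops included, and the job is handed in when it is done.

Besides the shell and the picture viewer there is one more tool, called after "Request:" by a JSON object that holds its "op" and its "data". jog_arm: Moves the arm, as the interface text tells. Its arguments: {"type":"object","properties":{"deltas":{"type":"array"}},"required":["deltas"]}

```bash
mkdir -p pics
cat > h.py <<'E'
import numpy as np, cv2
from workcell import *
from scipy.spatial.transform import Rotation as R
def cam(name):
    m=camera_model(name); f=200/np.tan(np.radians(m['fovy'])/2)
    if 'pose' in m: T=np.array(m['pose'])
    else:
        o=get_obs(); W=np.eye(4); W[:3,:3]=R.from_quat(o['tool_rot']).as_matrix(); W[:3,3]=o['eef_pos']; T=W@np.array(m['T_tool_cam'])
    return f,m['cx'],m['cy'],T
def ray(c,px,z):
    f,cx,cy,T=c; d=T[:3,:3]@np.array([(px[0]-cx)/f,(px[1]-cy)/f,1]); p=T[:3,3]; return p+d*(z-p[2])/d[2]
def proj(c,P):
    f,cx,cy,T=c; q=T[:3,:3].T@(np.array(P)-T[:3,3]); return [f*q[0]/q[2]+cx,f*q[1]/q[2]+cy]
def save(name,im,box=None,s=1):
    if box: im=im[box[1]:box[3],box[0]:box[2]]
    cv2.imwrite('pics/'+name+'.png',cv2.resize(im[:,:,::-1],None,fx=s,fy=s,interpolation=cv2.INTER_CUBIC))
E
python3 - <<'E'
from h import *
o=get_obs(); print(o)
a=camera('top'); b=camera('scene'); 
np.save('top0.npy',a)
save('a',np.vstack([a,b]),None,.74)
for n in ['top','scene']:
    c=cam(n); print(n,c[3][:3].round(3).tolist(),c[0])
    for t in ['holder','short_holder_center','stand','riser']:
        for d in masks_of(t,n)[:3]:
            ys,xs=np.nonzero(d['pixels']); print(t,round(d['conf'],2),np.round(d['at']),xs.min(),xs.max(),ys.min(),ys.max(),ray(c,d['at'],.06).round(3))
print(cam('wrist')[3].round(3), camera_model('wrist'))
E
```

```text
{'clock': 0.0, 'joint_pos': array([-1.29600288e+00,  2.41425735e-01,  3.74769333e-03,  1.33518464e+00,
        1.06524566e-05,  1.57083566e+00]), 'joint_vel': array([ 0.0007063 , -0.00053877,  0.00113516, -0.00036659,  0.00118215,
        0.00059342]), 'tau': array([ 7.64341657e-04, -3.72315896e+01,  2.52409708e+01,  1.68558763e-02,
       -3.60742604e-05,  5.71373178e-06]), 'eef_pos': array([ 0.13549558, -0.48059458,  0.20361558]), 'tool_rot': array([ 9.90578075e-01,  1.36945279e-01, -1.36252984e-04, -1.02416675e-03]), 'ft_force': array([-0.19141395, -0.27221312, -0.67947234]), 'ft_torque': array([-0.00544881, -0.06693099,  0.01419896]), 'grip_width': 0.08557647039257128}
top [[-0.004, -0.996, 0.095, 0.504], [-1.0, 0.005, 0.002, 0.008], [-0.003, -0.095, -0.996, 1.235]] 375.26772877937077
holder 0.57 [373. 209.] 362 377 205 210 [ 0.583 -0.164  0.06 ]
holder 0.5 [359. 244.] 351 366 236 252 [ 0.475 -0.121  0.06 ]
short_holder_center 0.5 [397. 202.] 392 402 199 204 [ 0.605 -0.242  0.06 ]
stand 0.81 [381. 207.] 351 411 192 220 [ 0.589 -0.189  0.06 ]
riser 0.97 [255. 251.] 228 284 228 274
[... 459 characters left out ...]
 [0.521 0.391 0.06 ]
stand 0.94 [258. 239.] 230 288 209 264 [ 0.633 -0.228  0.06 ]
riser 0.63 [336. 137.] 304 366 105 164 [0.481 0.178 0.06 ]
[[ 0.272 -0.916 -0.295  0.211]
 [-0.962 -0.259 -0.084 -0.46 ]
 [ 0.     0.306 -0.952  0.374]
 [ 0.     0.     0.     1.   ]] {'fovy': 68.917657801797, 'cx': 312.93726402809926, 'cy': 200.75527191194612, 'T_tool_cam': array([[ 5.21228237e-04, -9.51912575e-01, -3.06369348e-01,
         7.77211799e-02],
       [ 9.99999733e-01,  3.39299516e-04,  6.47077208e-04,
         1.95547470e-04],
       [-5.12009960e-04, -3.06369603e-01,  9.51912498e-01,
        -1.69745036e-01],
       [ 0.00000000e+00,  0.00000000e+00,  0.00000000e+00,
         1.00000000e+00]])}
```

View pics/a.png

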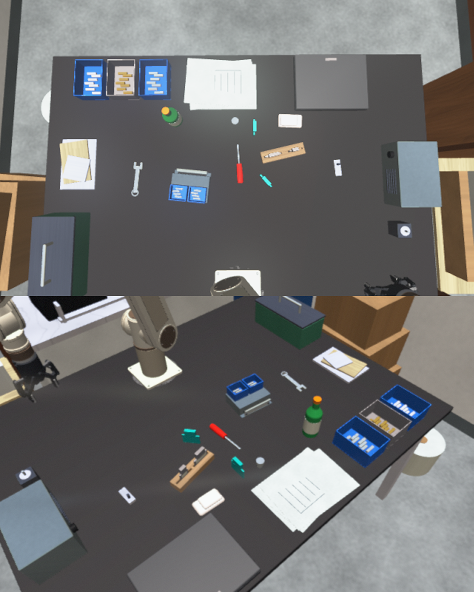

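Run:
```python
from h import *
a=camera('top'); b=camera('scene')
A=cv2.resize(a[170:290,210:430],None,fx=3.4,fy=3.4,interpolation=cv2.INTER_CUBIC)[:,:748]
save('b',a,(210,180,430,285),3.6)
```

```text
(no output)
```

View pics/b.png

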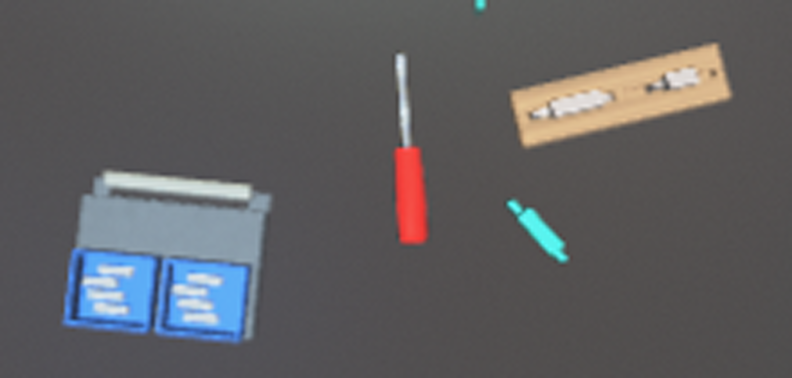

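The longer holder is the grey one at top px (369,208), which is the left slot of the stand. The things it could be confused with are the shorter one at (401,201) and the turquoise look-alikes at (359,244) and (343,171). The rail lip is at about (259,231) and the slot is just below it in the picture.

```bash
cat > plan.py <<'E'
import sys; from h import *
def plan(xyz,yaw,n,w=85,o=None):
    """rows to bring TCP to xyz, tool x heading yaw (deg), tool down"""
    o=o or get_obs(); p=np.array(o['eef_pos']); r=R.from_quat(o['tool_rot']); print('now',p.round(4),'head',np.degrees(np.arctan2(*r.as_matrix()[1::-1,0])).round(1))
    c,s=np.cos(np.radians(yaw)),np.sin(np.radians(yaw))
    g=R.from_matrix(np.array([[c,s,0],[s,-c,0],[0,0,-1]]))
    rv=(r.inv()*g).as_rotvec()/n; d=(np.array(xyz)-p)/n
    for i in range(n):
        ri=r*R.from_rotvec(rv*i); t=ri.inv().apply(d)*1000
        print([round(float(v),1) for v in [*t,*np.degrees(rv),w]])
if __name__=='__main__':
    a=[float(v) for v in sys.argv[1:]]; plan(a[:3],a[3],int(a[4]),a[5])
E
python3 - <<'E'
from plan import *
c=cam('top')
for px in [(369,208.6),(401,201.5),(259.3,231.1)]: print(ray(c,px,.075 if px[0]>300 else .035).round(3))
plan([.58,-.21,.19],103,15)
E
```

```text
[ 0.583 -0.151  0.075]
[ 0.604 -0.25   0.075]
[0.515 0.194 0.035]
now [ 0.1357 -0.4813  0.2045] head 15.7
[33.4, -9.4, 1.0, 0.0, 0.0, -5.8, 85.0]
[34.2, -5.9, 1.0, 0.0, 0.0, -5.8, 85.0]
[34.6, -2.4, 1.0, 0.0, 0.0, -5.8, 85.0]
[34.7, 1.1, 1.0, 0.0, 0.0, -5.8, 85.0]
[34.4, 4.6, 1.0, 0.0, 0.0, -5.8, 85.0]
[33.8, 8.1, 1.0, 0.0, 0.0, -5.8, 85.0]
[32.8, 11.4, 1.0, 0.0, 0.0, -5.8, 85.0]
[31.4, 14.7, 1.0, 0.0, 0.0, -5.8, 85.0]
[29.8, 17.8, 1.0, 0.0, 0.0, -5.8, 85.0]
[27.8, 20.7, 1.0, 0.0, 0.0, -5.8, 85.0]
[25.6, 23.5, 1.0, 0.0, 0.0, -5.8, 85.0]
[23.1, 25.9, 1.0, 0.0, 0.0, -5.8, 85.0]
[20.3, 28.1, 1.0, 0.0, 0.0, -5.8, 85.0]
[17.4, 30.0, 1.0, 0.0, 0.0, -5.8, 85.0]
[14.2, 31.7, 1.0, 0.0, 0.0, -5.8, 85.0]
```

Request:
{"op": "jog_arm", "data": {"deltas": [[[33,-9,1,0,0,-6,85],[34,-6,1,0,0,-6,85],[35,-2,1,0,0,-6,85],[35,1,1,0,0,-6,85],[34,5,1,0,0,-6,85]]]}}

```text
clock: 1.1
eef_pos: [0.2843, -0.3907, 0.1995]
tool_rot: [0.919, 0.393, -0.0, 0.001]
ft_force: [0.4, -0.1, 0.9]
grip_width: 0.0852
```

Request:
{"op": "jog_arm", "data": {"deltas": [[[34,8,1,0,0,-6,85],[33,11,1,0,0,-6,85],[31,15,1,0,0,-6,85],[30,18,1,0,0,-6,85],[28,21,1,0,0,-6,85]]]}}

```text
clock: 1.6
eef_pos: [0.4349, -0.2897, 0.1948]
tool_rot: [0.78, 0.626, -0.001, 0.002]
ft_force: [0.3, -0.6, 0.4]
grip_width: 0.0851
```

```bash
python3 plan.py .58 -.21 .19 103 8 85
```

```text
now [ 0.4349 -0.2897  0.1948] head 77.6
[13.6, 15.6, 0.6, 0.0, 0.0, -3.2, 85.0]
[12.7, 16.3, 0.6, 0.0, 0.0, -3.2, 85.0]
[11.8, 17.0, 0.6, 0.0, 0.0, -3.2, 85.0]
[10.9, 17.6, 0.6, 0.0, 0.0, -3.2, 85.0]
[9.9, 18.2, 0.6, 0.0, 0.0, -3.2, 85.0]
[8.8, 18.7, 0.6, 0.0, 0.0, -3.2, 85.0]
[7.8, 19.2, 0.6, 0.0, 0.0, -3.2, 85.0]
[6.7, 19.6, 0.6, 0.0, 0.0, -3.2, 85.0]
```

Request:
{"op": "jog_arm", "data": {"deltas": [[[26,30,1,0,0,-6.4,85],[23,33,1,0,0,-6.4,85],[19,36,1,0,0,-6.4,85],[13,38,1,0,0,-6.4,85],[0,0,0,0,0,0,85]]]}}

```text
clock: 2.1
eef_pos: [0.5851, -0.2068, 0.1896]
tool_rot: [0.611, 0.791, -0.001, 0.003]
ft_force: [-0.8, -0.4, 0.3]
grip_width: 0.0848
```

Run:
```python
from h import *
c=cam('wrist'); a=camera('wrist'); np.save('w1.npy',a); save('w1',a)
print(get_obs()['eef_pos'], get_obs()['tool_rot'])
for t in ['holder','stand']:
    for d in masks_of(t,'wrist')[:4]:
        q=d['pixels'].astype(np.uint8); print(t,round(d['conf'],2),np.round(d['at']),cv2.minAreaRect(cv2.findNonZero(q)),ray(c,d['at'],.075).round(4))
```

```text
[ 0.58318643 -0.20788218  0.18990439] [ 0.61253562  0.7904382  -0.0015844   0.00225033]
holder 0.91 [226.  67.] ((226.55880737304688, 69.26470947265625), (28.468765258789062, 71.34341430664062), 59.03623962402344) [ 0.4816 -0.1188  0.075 ]
holder 0.66 [459.  88.] ((456.6217346191406, 82.56159973144531), (83.50489807128906, 25.479698181152344), 15.52410888671875) [ 0.6891 -0.082   0.075 ]
holder 0.57 [325. 133.] ((324.5, 131.5), (67.0, 15.0), 90.0) [ 0.5819 -0.1516  0.075 ]
stand 0.74 [319. 168.] ((322.87225341796875, 165.92990112304688), (47.979339599609375, 162.20864868164062), 0.8680514693260193) [ 0.5854 -0.1854  0.075 ]
```

View pics/w1.png

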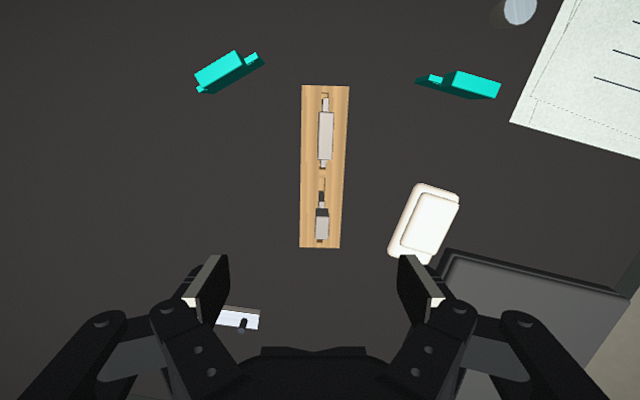

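Wrist view: the grey long holder's grip bar is at about (326,135) and the short one's at (321,225), both in the stand. The turquoise pair, at (226,70) and (460,83), lie outside it. Next I measure the bar edges and check them in a crop.

Run:
```python
from plan import *
a=np.load('w1.npy'); c=cam('wrist')
hsv=cv2.cvtColor(a,cv2.COLOR_RGB2HSV); m=((hsv[...,1]<40)&(hsv[...,2]>110)).astype(np.uint8); m[:, :300]=0; m[:,350:]=0; m[:95]=0; m[245:]=0
n,l,s,ce=cv2.connectedComponentsWithStats(m)
for i in range(1,n):
    if s[i,4]>40:
        r=cv2.minAreaRect(cv2.findNonZero((l==i).astype(np.uint8))); b=cv2.boxPoints(r); print(s[i],r,ray(c,r[0],.081).round(4)); W=np.array([ray(c,p,.081)[:2] for p in b]); print(W.round(4).tolist())
# stand corners approx
for p in [(301.5,85.5),(349,86.5),(339,247.5),(300,246.5)]: print('stand',ray(c,p,.028).round(4))
save('w1c',a,(270,75,380,255),3.3)
```

```text
[318  98  16  70 819] ((325.23870849609375, 132.48756408691406), (14.697632789611816, 69.15972900390625), 2.726310968399048) [ 0.5779 -0.1539  0.081 ]
[[0.5779, -0.1874], [0.5649, -0.1254], [0.5779, -0.1228], [0.5918, -0.1845]]
[315 216  14  23 299] ((321.5, 227.0), (22.0, 13.0), 90.0) [ 0.599  -0.2475  0.081 ]
[[0.5894, -0.2373], [0.6023, -0.234], [0.6088, -0.2579], [0.5956, -0.2613]]
stand [ 0.5441 -0.117   0.028 ]
stand [ 0.5932 -0.1055  0.028 ]
stand [ 0.6348 -0.2909  0.028 ]
stand [ 0.5867 -0.3018  0.028 ]
```

View pics/w1c.png

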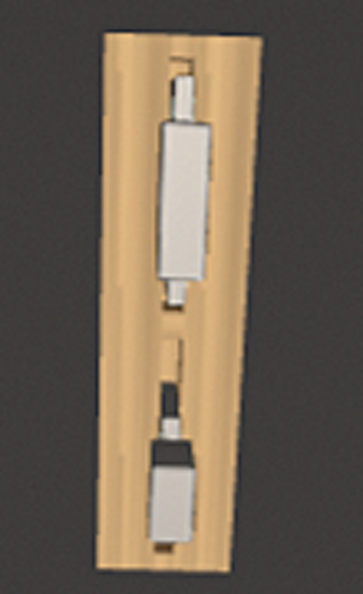

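The choice is confirmed: the upper bar is about 48 px long against 23 px for the lower one. The target is (0.579, -0.1575) with heading 102.8°, and stand geometry and the bar top agree on it.

```bash
python3 plan.py .579 -.1575 .11 102.8 4 50
```

```text
now [ 0.581  -0.2096  0.1907] head 104.2
[12.9, 2.7, 20.1, -0.0, 0.1, 0.4, 50.0]
[12.9, 2.6, 20.1, -0.0, 0.1, 0.4, 50.0]
[12.8, 2.6, 20.1, -0.0, 0.1, 0.4, 50.0]
[12.8, 2.5, 20.2, -0.0, 0.1, 0.4, 50.0]
```

Request:
{"op": "jog_arm", "data": {"deltas": [[[13,3,20,0,0,0.4,50],[13,3,20,0,0,0.4,50],[13,2,20,0,0,0.4,50],[13,2,20,0,0,0.4,50],[0,0,0,0,0,0,50]]]}}

```text
clock: 2.75
eef_pos: [0.5736, -0.1627, 0.1116]
tool_rot: [0.631, 0.776, -0.002, 0.004]
ft_force: [-1.4, -0.1, -0.6]
grip_width: 0.0499
```

Run:
```python
from plan import *
plan([.579,-.1575,.048],102.8,4,50)
c=cam('wrist'); a=camera('wrist'); 
print(proj(c,[.579,-.1575,.081])); save('w2',a,None,1)
```

```text
now [ 0.5736 -0.1627  0.1116] head 101.7
[1.1, 1.5, 15.9, 0.0, 0.1, -0.3, 50.0]
[1.1, 1.6, 15.9, 0.0, 0.1, -0.3, 50.0]
[1.1, 1.6, 15.9, 0.0, 0.1, -0.3, 50.0]
[1.0, 1.6, 15.9, 0.0, 0.1, -0.3, 50.0]
[np.float64(322.3963934688463), np.float64(212.9116717503225)]
```

View pics/w2.png

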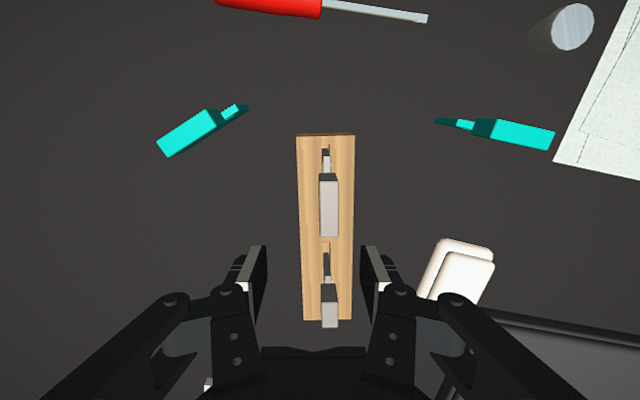

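Run:
```python
from plan import *
o=get_obs(); print(o['eef_pos'],o['tool_rot'],o['joint_vel'].round(3))
c=cam('wrist'); a=camera('wrist')
hsv=cv2.cvtColor(a,cv2.COLOR_RGB2HSV); m=((hsv[...,1]<40)&(hsv[...,2]>140)).astype(np.uint8); m[:, :300]=0; m[:,350:]=0; m[:140]=0; m[245:]=0
n,l,s,ce=cv2.connectedComponentsWithStats(m)
for i in range(1,n):
    if s[i,4]>100:
        r=cv2.minAreaRect(cv2.findNonZero((l==i).astype(np.uint8))); b=cv2.boxPoints(r); print(s[i],r,ray(c,r[0],.081).round(4)); print([ray(c,p,.081)[:2].round(4).tolist() for p in b])
        k=[np.nonzero(l[y]==i)[0][[0,-1]].tolist() for y in (185,195,205,215,225,233)]; print(k)
        for y,(p,q) in zip((185,233),(k[0],k[-1])): print(ray(c,((p+q)/2,y),.081).round(4), ray(c,(p-.5,y),.081)[:2].round(4),ray(c,(q+.5,y),.081)[:2].round(4))
```

```text
[ 0.57477535 -0.163919    0.11347943] [ 0.63143591  0.77540275 -0.0017967   0.00600306] [-0.01  -0.012  0.067  0.009 -0.003 -0.008]
[321 154   8  17 117] ((324.5, 162.0), (16.0, 7.0), 90.0) [ 0.5738 -0.1221  0.081 ]
[[0.5703, -0.1171], [0.575, -0.1161], [0.5775, -0.1271], [0.5726, -0.1281]]Traceback (most recent call last):
  File "<stdin>", line 9, in <module>
IndexError: index 0 is out of bounds for axis 0 with size 0
```

Run:
```python
from plan import *
for k in range(3):
  o=get_obs(); print(o['eef_pos'].round(4),o['tool_rot'].round(4),o['clock'])
  c=cam('wrist'); a=camera('wrist')
  g=a[:,:,2].astype(int)  # blue: wood low, plastic high
  for y in (190,205,220,232):
    x=np.arange(305,350); v=g[y,305:350]; xs=x[v>150]; 
    if len(xs): print(y,xs[0],xs[-1],ray(c,((xs[0]+xs[-1])/2,y),.081).round(4)[:2],end=' | ')
  print(g[150:250:3,329])
```

```text
[ 0.5763 -0.1645  0.1148] [ 0.6315  0.7754 -0.0012  0.0074] 2.85
190 317 333 [ 0.5803 -0.1428] | 205 317 333 [ 0.5828 -0.1541] | 220 318 333 [ 0.5857 -0.1657] | 232 321 322 [ 0.5849 -0.1759] | [118 115 116 114 113 111  96  62  63 159 193 192 191 189 191 187 189 188
 189 186 186 186 186 186 184 185 184 175 118 120 125 126 124 124]
[ 0.5772 -0.1648  0.1156] [ 6.315e-01  7.753e-01 -7.000e-04  8.300e-03] 2.9
190 315 332 [ 0.5804 -0.1436] | 205 316 332 [ 0.5832 -0.1548] | 220 316 332 [ 0.5858 -0.1665] | [116 118 116 116 115 117  66  64  58 193 192 192 189 189 189 189 188 187
 187 187 186 187 186 183 184 183 184 128 120 122 121 120 121 122]
[ 0.5778 -0.1649  0.1159] [ 6.315e-01  7.753e-01 -4.000e-04  8.700e-03] 2.95
190 315 331 [ 0.5807 -0.1438] | 205 315 331 [ 0.5831 -0.1551] | 220 315 331 [ 0.5857 -0.1669] | [116 114 116 116 115 115  61  61  50 192 192 191 192 190 191 189 188 186
 186 186 186 185 186 184 184 183 183 119 118 119 120 119 121 121]
```

```bash
python3 plan.py .583 -.1545 .06 102.5 3 50
```

```text
now [ 0.5781 -0.1648  0.1159] head 101.7
[3.3, 2.1, 18.6, 0.2, 0.3, -0.3, 50.0]
[3.2, 2.2, 18.6, 0.2, 0.3, -0.3, 50.0]
[3.1, 2.3, 18.6, 0.2, 0.3, -0.3, 50.0]
```

Request:
{"op": "jog_arm", "data": {"deltas": [[[5,3,10,0.3,0.4,-0.4,50],[4,3,16,0.3,0.4,-0.4,50],[2,1,17,0,0,0,50],[0,0,13,0,0,0,50],[0,0,0,0,0,0,50]]]}}

```text
clock: 3.5
eef_pos: [0.5857, -0.1534, 0.0573]
tool_rot: [0.626, 0.78, 0.001, 0.001]
ft_force: [-0.2, -0.5, -0.5]
grip_width: 0.0499
```

Run:
```python
from plan import *
for k in range(4): camera('wrist')
a=camera('wrist'); c=cam('wrist'); save('w3',a)
plan([.583,-.1545,.048],102.5,2,50); print(proj(c,[.583,-.1545,.081]))
```

```text
now [ 0.5881 -0.1543  0.0613] head 102.5
[0.5, -2.6, 6.6, 0.3, 0.1, -0.0, 50.0]
[0.5, -2.5, 6.6, 0.3, 0.1, -0.0, 50.0]
[np.float64(305.53140880261697), np.float64(249.03519780812968)]
```

View pics/w3.png

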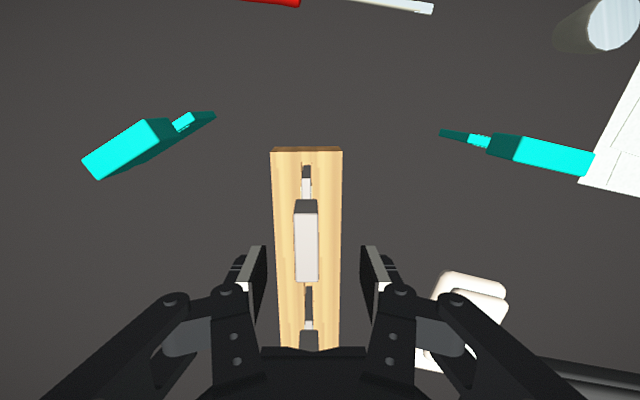

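The bar top, at (306,247), is within 2 px of the prediction. Next: shift tool y by -5 mm, go down 13 mm, close and lift.

Request:
{"op": "jog_arm", "data": {"deltas": [[[1,-4,5,0.3,0,0,50],[0,-2,5,0.3,0,0,45],[0,0,4,0,0,0,45],[0,0,3,0,0,0,40],[0,0,0,0,0,0,35]]]}}

```text
clock: 4.25
eef_pos: [0.5827, -0.1552, 0.0448]
tool_rot: [0.626, 0.78, -0.001, 0.003]
ft_force: [-0.5, 0.2, -0.2]
grip_width: 0.035
```

```bash
python3 plan.py .583 -.1545 .048 102.5 2 25
```

```text
now [ 0.5827 -0.1552  0.0448] head 102.4
[0.3, 0.2, -1.6, 0.0, 0.2, -0.0, 25.0]
[0.3, 0.2, -1.6, 0.0, 0.2, -0.0, 25.0]
```

Request:
{"op": "jog_arm", "data": {"deltas": [[[0,0,-1,0,0,0,20],[0,0,-1,0,0,0,0],[0,0,0,0,0,0,0],[0,0,0,0,0,0,0],[0,0,0,0,0,0,0]]]}}

```text
clock: 4.75
eef_pos: [0.5827, -0.1552, 0.0468]
tool_rot: [0.626, 0.78, -0.001, 0.002]
ft_force: [0.4, 0.7, -1.5]
grip_width: 0.0118
```

Request:
{"op": "jog_arm", "data": {"deltas": [[[0,0,0,0,0,0,0],[0,0,-8,0,0,0,0],[0,0,-12,0,0,0,0],[0,0,-15,0,0,0,0],[0,0,-20,0,0,0,0]]]}}

```text
clock: 5.25
eef_pos: [0.5807, -0.1542, 0.1025]
tool_rot: [0.626, 0.78, -0.002, -0.0]
ft_force: [0.1, -1.1, -1.4]
grip_width: 0.0115
```

Request:
{"op": "jog_arm", "data": {"deltas": [[[0,0,-30,0,0,0,0],[0,0,-20,0,0,0,0],[0,0,0,0,0,0,0]]]}}

```text
clock: 5.55
eef_pos: [0.5824, -0.1547, 0.1607]
tool_rot: [0.626, 0.78, -0.001, 0.003]
ft_force: [1.0, 0.5, -0.7]
grip_width: 0.0121
```

Run:
```python
from plan import *
# slot estimate
c=cam('top'); a=np.load('top0.npy')
p=ray(c,(239.2,229.4),.039),ray(c,(279.5,232.9),.039); print(p, np.degrees(np.arctan2(p[0][0]-p[1][0],p[0][1]-p[1][1])))
print(get_obs()['grip_width'])
plan([.50,.12,.16],94.5 -10+0.5,9,0)
```

```text
(array([0.52089306, 0.25775818, 0.039     ]), array([0.50926244, 0.12957444, 0.039     ])) 5.184474129476079
0.012120692550125252
now [ 0.5824 -0.1547  0.1607] head 102.4
[31.8, -2.4, -0.1, 0.0, 0.0, 1.9, 0.0]
[31.7, -3.4, -0.1, 0.0, 0.0, 1.9, 0.0]
[31.5, -4.5, -0.1, 0.0, 0.0, 1.9, 0.0]
[31.4, -5.6, -0.1, 0.0, 0.0, 1.9, 0.0]
[31.2, -6.6, -0.0, 0.0, 0.0, 1.9, 0.0]
[30.9, -7.7, -0.0, 0.0, 0.0, 1.9, 0.0]
[30.6, -8.7, 0.0, 0.0, 0.0, 1.9, 0.0]
[30.3, -9.8, 0.0, 0.0, 0.0, 1.9, 0.0]
[30.0, -10.8, 0.1, 0.0, 0.0, 1.9, 0.0]
```

Request:
{"op": "jog_arm", "data": {"deltas": [[[32,-2,0,0,0,2,0],[32,-3,0,0,0,2,0],[32,-5,0,0,0,2,0],[31,-6,0,0,0,2,0],[31,-7,0,0,0,2,0]]]}}

```text
clock: 6.05
eef_pos: [0.5358, -0.0015, 0.1586]
tool_rot: [0.698, 0.716, -0.001, 0.005]
ft_force: [0.6, 0.2, -1.0]
grip_width: 0.0117
```

Request:
{"op": "jog_arm", "data": {"deltas": [[[31,-8,0,0,0,2,0],[31,-9,0,0,0,2,0],[22,-9,0,0,0,2,0],[10,-6,0,0,0,1.6,0],[0,0,0,0,0,0,0]]]}}

```text
clock: 6.55
eef_pos: [0.4991, 0.1, 0.1549]
tool_rot: [0.744, 0.669, -0.003, 0.003]
ft_force: [-0.9, -0.5, -0.1]
grip_width: 0.0117
```

Run:
```python
from plan import *
for k in range(4): camera('wrist')
c=cam('wrist'); a=camera('wrist'); save('w4',a); np.save('w4.npy',a); np.save('w4c.npy',np.array([c[0],c[1],c[2],*c[3].ravel()]))
plan([.503,.195,.16],84.8,5,0); 
for d in masks_of('riser','wrist')[:2]:
    print(d['conf'],cv2.minAreaRect(cv2.findNonZero(d['pixels'].astype(np.uint8))))
for d in masks_of('seat','wrist')[:2]:
    r=cv2.minAreaRect(cv2.findNonZero(d['pixels'].astype(np.uint8))); print(d['conf'],r,ray(c,r[0],.022))
```

```text
now [0.5006 0.0979 0.1553] head 83.7
[19.4, -1.7, -1.1, 0.0, 0.1, -0.2, 0.0]
[19.4, -1.6, -1.1, 0.0, 0.1, -0.2, 0.0]
[19.4, -1.5, -1.0, 0.0, 0.1, -0.2, 0.0]
[19.4, -1.4, -1.0, 0.0, 0.1, -0.2, 0.0]
[19.4, -1.4, -1.0, 0.0, 0.1, -0.2, 0.0]
0.69 ((232.5, 87.5), (175.0, 181.0), 90.0)
0.67 ((312.5, 233.5), (127.0, 27.0), 90.0)
0.56 ((305.235595703125, 77.98611450195312), (136.1078338623047, 8.658835411071777), 88.91908264160156) [0.50409036 0.20138337 0.022     ]
```

View pics/w4.png

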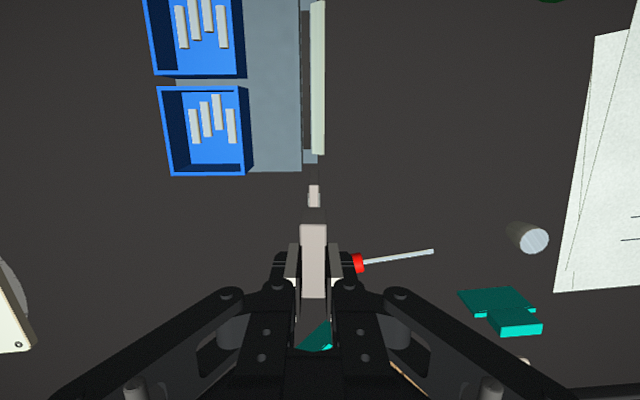

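The riser slot runs up the picture between the shelf edge (col ≈301) and the lip (col ≈310–325), and the lip's near end is at row ≈154. The held holder is upright below it at (313,260). Next I measure the edges.

Run:
```python
from plan import *
a=np.load('w4.npy'); v=np.load('w4c.npy'); c=(v[0],v[1],v[2],v[3:].reshape(4,4))
g=a.sum(2)//3
for y in (5,40,75,110,140): print(y,g[y,294:330].tolist())
print('col318',g[140:165,318].tolist()); print('col290',g[155:180,290].tolist())
print('plate row195',g[195,300:330].tolist(),'bar row250',g[250,294:334].tolist(), 'bar col313',g[180:230:2,313].tolist())
np.set_printoptions(precision=4,suppress=True)
```

```text
5 [128, 129, 130, 122, 72, 60, 117, 133, 130, 128, 128, 128, 130, 127, 125, 121, 164, 191, 185, 186, 184, 183, 184, 185, 185, 184, 181, 180, 180, 185, 154, 84, 47, 55, 56, 55]
40 [132, 135, 136, 139, 116, 56, 76, 81, 60, 63, 63, 62, 63, 62, 59, 66, 134, 184, 195, 192, 189, 189, 189, 191, 190, 189, 188, 186, 184, 195, 146, 63, 53, 56, 59, 56]
75 [135, 136, 138, 138, 145, 108, 45, 70, 75, 65, 65, 64, 67, 64, 62, 69, 127, 187, 202, 199, 196, 192, 193, 193, 195, 191, 191, 193, 191, 201, 140, 43, 55, 57, 59, 60]
110 [133, 134, 137, 138, 140, 145, 97, 72, 81, 62, 65, 63, 62, 65, 63, 55, 89, 178, 209, 203, 199, 196, 197, 195, 196, 193, 194, 194, 193, 205, 142, 44, 56, 59, 61, 59]
140 [136, 137, 137, 138, 141, 146, 119, 60, 60, 68, 57, 59, 57, 59, 56, 52, 74, 161, 205, 208, 203, 199, 197, 195, 196, 196, 196, 194, 195, 183, 115, 48, 57, 62, 59, 59]
col318 [196, 197, 197, 196, 197, 196, 198, 197, 196, 196, 197, 197, 199, 207, 140, 62, 49, 50, 51, 52, 51, 54, 51, 55, 59]
col290 [138, 137, 137, 138, 139, 139, 139, 139, 138, 138, 138, 138, 137, 137, 139, 143, 113, 66, 56, 61, 60, 61, 60, 60, 61]
plate row195 [60, 60, 60, 60, 60, 59, 55, 88, 127, 161, 190, 197, 196, 193, 196, 196, 199, 181, 163, 136, 80, 56, 59, 60, 62, 60, 60, 59, 60, 60] bar row250 [84, 84, 85, 83, 50, 9, 5, 68, 166, 195, 189, 187, 187, 189, 187, 187, 188, 187, 187, 187, 188, 187, 188, 187, 188, 188, 188, 188, 187, 198, 153, 54, 10, 7, 58, 82, 84, 83, 83, 82] bar col313 [63, 61, 78, 200, 196, 196, 196, 196, 195, 195, 194, 194, 195, 180, 52, 60, 64, 63, 62, 61, 64, 60, 130, 183, 191]
```

Run:
```python
from plan import *
np.set_printoptions(precision=4,suppress=True)
v=np.load('w4c.npy'); c=(v[0],v[1],v[2],v[3:].reshape(4,4))
def line(P): P=np.array(P)[:,:2]; k=np.polyfit(P[:,1],P[:,0],1); return k
rows=[40,75,110,140]
S=[ray(c,(x,y),.045) for x,y in zip([298.6,299.6,300.4,300.7],rows)]
L=[ray(c,(x,y),.030) for x,y in zip([310.3,310.5,311,311.2],rows)]
ks,kl=line(S),line(L); print('shelf',ks,'lip',kl,np.degrees(np.arctan([ks[0],kl[0]])))
print('lip end',ray(c,(318,154.2),.036),'riser end',ray(c,(290,171.2),.045))
for y in (.13,.16,.19): print(y,np.polyval(ks,y),np.polyval(kl,y),'mid',(np.polyval(ks,y)+np.polyval(kl,y))/2)
print('holder bar centre',ray(c,(313.0,260.5),.1895),'plate top near end',ray(c,(313.7,195),.1615),'plate end',ray(c,(313.7,185.3),.1615),'bar far end',ray(c,(313,223.6),.1895))
o=get_obs(); print(o['eef_pos'],o['tool_rot'])
```

```text
shelf [0.1011 0.4792] lip [0.1016 0.4889] [5.7707 5.7995]
lip end [0.5087 0.1296 0.036 ] riser end [0.4798 0.1176 0.045 ]
0.13 0.4923362362374102 0.5020782007925051 mid 0.49720721851495764
0.16 0.49536802594942625 0.5051252087600588 mid 0.5002466173547425
0.19 0.4983998156614423 0.5081722167276125 mid 0.5032860161945274
holder bar centre [0.5003 0.0998 0.1895] plate top near end [0.5037 0.1267 0.1615] plate end [0.5043 0.1326 0.1615] bar far end [0.5025 0.1205 0.1895]
[0.5007 0.0979 0.1553] [ 0.745   0.667  -0.0026  0.0034]
```

```bash
python3 plan.py .5045 .192 .11 84.2 4 0
```

```text
now [0.5007 0.0979 0.1553] head 83.7
[23.6, -1.7, 11.1, 0.0, 0.1, -0.1, 0.0]
[23.6, -1.6, 11.2, 0.0, 0.1, -0.1, 0.0]
[23.6, -1.5, 11.2, 0.0, 0.1, -0.1, 0.0]
[23.5, -1.5, 11.3, 0.0, 0.1, -0.1, 0.0]
```

Request:
{"op": "jog_arm", "data": {"deltas": [[[24,-2,2,0,0.1,-0.1,0],[26,-2,8,0,0.1,-0.1,0],[24,-2,12,0,0.1,-0.1,0],[16,-1,16,0,0.1,-0.1,0],[3,0,4,0,0,0,0]]]}}

```text
clock: 7.4
eef_pos: [0.5077, 0.1898, 0.1129]
tool_rot: [0.746, 0.666, 0.002, 0.002]
ft_force: [-0.2, 0.7, -1.0]
grip_width: 0.0118
```

Run:
```python
from plan import *
for k in range(5): camera('wrist')
c=cam('wrist'); a=camera('wrist'); save('w5',a); np.save('w5.npy',a); np.save('w5c.npy',np.array([c[0],c[1],c[2],*c[3].ravel()]))
plan([.5045,.192,.095],84.2,3,0); print(get_obs()['tool_rot'])
```

```text
now [0.5091 0.1884 0.1155] head 83.4
[1.0, -1.7, 6.8, 0.2, -0.0, -0.3, 0.0]
[1.0, -1.7, 6.8, 0.2, -0.0, -0.3, 0.0]
[1.0, -1.7, 6.8, 0.2, -0.0, -0.3, 0.0]
[0.74642079 0.66545674 0.00358355 0.00323959]
```

View pics/w5.png

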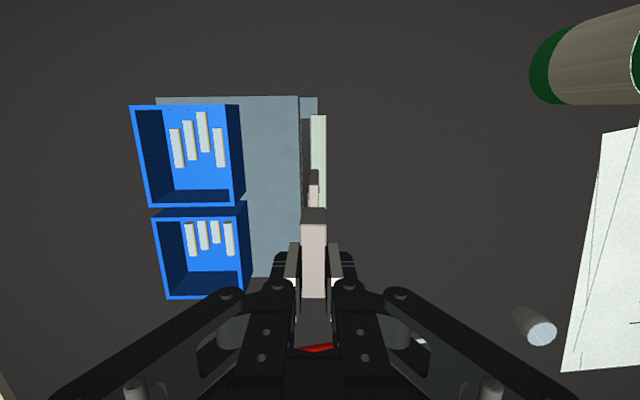

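The held holder (plate end at about (314,183)) is over the slot, which shows as the dark strip at cols 300–310 in rows 120–165. The far end of the lip is at row ≈115. One refined measurement, then down.

Run:
```python
from plan import *
np.set_printoptions(precision=4,suppress=True)
v=np.load('w5c.npy'); c=(v[0],v[1],v[2],v[3:].reshape(4,4)); a=np.load('w5.npy'); g=a.sum(2)//3
def sub(row,lo,hi,th,up):
    x=np.arange(lo,hi); w=g[row,lo:hi].astype(float)
    for i in range(len(x)-1):
        if (w[i]<th<=w[i+1]) if up else (w[i]>=th>w[i+1]): return x[i]+(w[i]-th)/(w[i]-w[i+1])
rows=list(range(122,168,5)); S=[];L=[]
for r in rows:
    s,l=sub(r,290,306,105,False),sub(r,303,320,125,True)
    if s: S.append(ray(c,(s,r),.045))
    if l: L.append(ray(c,(l,r),.030))
S,L=np.array(S),np.array(L)
ks,kl=np.polyfit(S[:,1],S[:,0],1),np.polyfit(L[:,1],L[:,0],1)
print(ks,kl,[ (np.polyval(ks,y),np.polyval(kl,y)) for y in (.2,.23,.26)])
print('lip far end',g[108:122,318].tolist(),ray(c,(318,114.5),.036),'riser far',ray(c,(280,96.5),.045))
# holder
z=.1155-.0388
for r in (230,250,270,290):
    p,q=sub(r,296,310,110,True),sub(r,315,330,110,False); print(r,p,q,ray(c,((p+q)/2,r),z+.073))
for r in (188,195,203):
    p,q=sub(r,304,313,120,True),sub(r,313,326,120,False); print(r,p,q,g[r,302:328].tolist())
print('plate end',g[165:195:1,313].tolist())
```

```text
[0.1009 0.4789] [0.1046 0.4876] [(np.float64(0.49912331043961466), np.float64(0.5084828301762999)), (np.float64(0.5021503299404378), np.float64(0.5116194943532653)), (np.float64(0.505177349441261), np.float64(0.5147561585302306))]
lip far end [50, 52, 52, 53, 52, 51, 38, 158, 200, 203, 200, 201, 201, 201] [0.5215 0.2595 0.036 ] riser far [0.4935 0.2764 0.045 ]Traceback (most recent call last):
  File "<stdin>", line 20, in <module>
TypeError: unsupported operand type(s) for +: 'NoneType' and 'float'
```

Request:
{"op": "jog_arm", "data": {"deltas": [[[2,-3,6,0.3,0,-0.4,0],[1,-2,6,0.2,0,-0.3,0],[0,-1,6,0.1,0,0,0],[0,0,4,0,0,0,0],[0,0,0,0,0,0,0]]]}}

```text
clock: 8.2
eef_pos: [0.5038, 0.1908, 0.0931]
tool_rot: [0.743, 0.669, 0.001, -0.0]
ft_force: [0.0, -0.0, -0.9]
grip_width: 0.0119
```

Run:
```python
from plan import *
for k in range(6): camera('wrist')
plan([.504,.192,.086],84.2,2,0); o=get_obs(); print(o['tool_rot'],o['ft_force'])
```

```text
now [0.5048 0.1912 0.0943] head 84.0
[0.3, -0.4, 4.2, 0.1, -0.1, -0.1, 0.0]
[0.4, -0.4, 4.2, 0.1, -0.1, -0.1, 0.0]
[ 7.42882072e-01  6.69419742e-01  1.85311904e-03 -4.25592265e-05] [-0.0546666   0.29510183 -0.96820555]
```

Request:
{"op": "jog_arm", "data": {"deltas": [[[0.5,-0.7,2,0.1,-0.1,-0.1,0],[0,0,3,0,0,0,0],[0,0,4,0,0,0,0],[0,0,4,0,0,0,0],[0,0,2,0,0,0,0]]]}}

```text
clock: 9.0
eef_pos: [0.5045, 0.1921, 0.0787]
tool_rot: [0.742, 0.67, 0.001, 0.0]
ft_force: [-0.4, 0.3, -1.4]
grip_width: 0.0119
```

Run:
```python
from plan import *
for k in range(3): camera('wrist')
plan([.504,.192,.065],84.2,3,0); o=get_obs(); print(o['tool_rot'],o['ft_force'],o['ft_torque'])
```

```text
now [0.5047 0.1922 0.0791] head 84.2
[-0.1, -0.2, 4.7, 0.0, -0.0, -0.0, 0.0]
[-0.1, -0.2, 4.7, 0.0, -0.0, -0.0, 0.0]
[-0.1, -0.2, 4.7, 0.0, -0.0, -0.0, 0.0]
[7.42181444e-01 6.70197798e-01 1.25679529e-03 1.90192536e-04] [-0.51357273  0.57750029 -0.95040647] [-0.03578687  0.03532709  0.02811115]
```

No contact with the foot already about 5 mm below the shelf top, so it has entered. Continuing slowly.

Request:
{"op": "jog_arm", "data": {"deltas": [[[0,-0.5,3,0,0,0,0],[0,0,3,0,0,0,0],[0,0,3,0,0,0,0],[0,0,3,0,0,0,0],[0,0,2,0,0,0,0]]]}}

```text
clock: 9.65
eef_pos: [0.5046, 0.1924, 0.0645]
tool_rot: [0.742, 0.67, 0.002, 0.0]
ft_force: [-1.2, 0.3, -0.5]
grip_width: 0.0121
```

Request:
{"op": "jog_arm", "data": {"deltas": [[[0,0,2,0,0,0,0],[0,0,2,0,0,0,0],[0,0,2,0,0,0,0],[0,0,2,0,0,0,0],[0,0,0,0,0,0,0]]]}}

```text
clock: 10.15
eef_pos: [0.5052, 0.1928, 0.0575]
tool_rot: [0.742, 0.67, 0.003, 0.001]
ft_force: [-1.4, 0.3, 4.2]
grip_width: 0.012
```

Request:
{"op": "jog_arm", "data": {"deltas": [[[0,-0.5,2,0.1,0,0,0],[0,0,2,0,0,0,0],[0,0,2,0,0,0,0],[0,0,1.5,0,0,0,0]]]}}

```text
clock: 10.55
eef_pos: [0.5055, 0.1928, 0.0532]
tool_rot: [0.742, 0.67, 0.003, 0.001]
ft_force: [-2.2, -0.7, 7.9]
grip_width: 0.0117
```

Request:
{"op": "jog_arm", "data": {"deltas": [[[0,-0.4,2,0.1,0,0,0],[0,0,2,0,0,0,0],[0,0,2,0,0,0,0]]]}}

```text
clock: 10.85
eef_pos: [0.5057, 0.1928, 0.0509]
tool_rot: [0.742, 0.67, 0.004, 0.001]
ft_force: [-3.8, -1.3, 10.4]
grip_width: 0.0116
```

Request:
{"op": "jog_arm", "data": {"deltas": [[[0,-0.8,2,0.2,0,0,0],[0,-0.5,2,0.1,0,0,0],[0,-0.2,2,0,0,0,0]]]}}

```text
clock: 11.15
eef_pos: [0.506, 0.1929, 0.0502]
tool_rot: [0.742, 0.67, 0.005, 0.001]
ft_force: [-4.4, -2.6, 14.0]
grip_width: 0.0118
```

Request:
{"op": "jog_arm", "data": {"deltas": [[[0,-1.2,2,0.3,0,0,0],[0,-1,2,0.3,0,0,0]]]}}

```text
clock: 11.35
eef_pos: [0.5055, 0.193, 0.0502]
tool_rot: [0.742, 0.67, 0.003, -0.002]
ft_force: [-2.2, -2.1, 11.3]
grip_width: 0.0116
```

Run:
```python
from plan import *
c=cam('wrist'); a=camera('wrist'); b=camera('scene'); np.save('w6.npy',a)
A=cv2.resize(a[20:330,120:460],(440,400)); B=cv2.resize(b[70:190,280:400],(400,400),interpolation=cv2.INTER_CUBIC)[:, :360]; save('w6',np.hstack([A,B]))
for k in range(4):
    o=get_obs(); print(o['eef_pos'],o['tool_rot'],o['ft_force'],o['ft_torque'],o['clock']); camera('wrist')
```

```text
[0.50558759 0.19299012 0.05022324] [ 0.7424906   0.66984633  0.00331227 -0.00162067] [-2.23720345 -2.22811826 12.16218457] [-0.54974871  0.73815324  0.03325803] 11.45
[0.50555759 0.1929295  0.05019243] [ 0.74252609  0.66980726  0.00326657 -0.00160397] [-2.82223661 -1.27663945 11.87743152] [-0.53328689  0.70831593 -0.01873494] 11.5
[0.50561276 0.19296825 0.05022678] [ 0.74251986  0.66981378  0.00334631 -0.00159911] [-1.77468595 -2.30313623 11.46820132] [-0.53401173  0.70320864  0.02684417] 11.55
[0.50556855 0.19295817 0.05021986] [ 0.74252607  0.66980705  0.00331674 -0.00159625] [-2.04362932 -2.7359113  11.34971676] [-0.50488917  0.71882087  0.02432359] 11.6
```

View pics/w6.png

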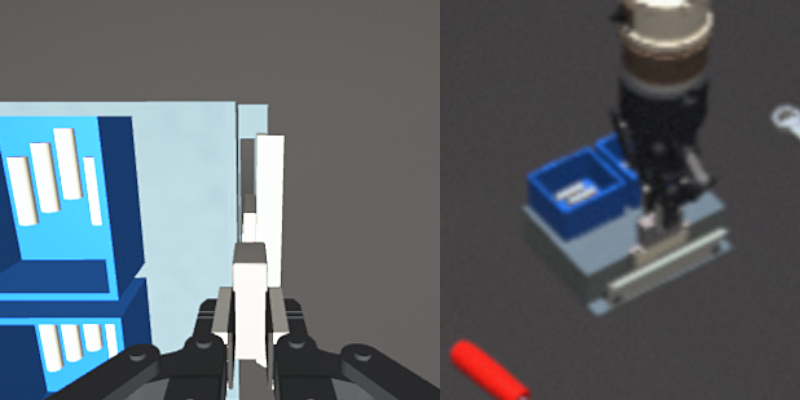

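Holder is in the slot behind the lip, upright, with its length well inside (wrist crop: plate end at (248,225), lip from (270,135) on). Now a bit more press, to confirm the stop by rising force without travel.

Request:
{"op": "jog_arm", "data": {"deltas": [[[0,-0.3,3,0,0,0,0],[0,-0.3,3.5,0,0,0,0],[0,-0.3,4,0,0,0,0]]]}}

```text
clock: 11.95
eef_pos: [0.5071, 0.1931, 0.05]
tool_rot: [0.743, 0.67, 0.007, 0.001]
ft_force: [-9.4, -3.9, 29.6]
grip_width: 0.0116
```

Run:
```python
from plan import *
for k in range(6):
    o=get_obs(); print(o['eef_pos'].round(4),o['tool_rot'].round(4),o['ft_force'].round(1),o['grip_width'].round(4),o['clock']); camera('wrist')
```

```text
Traceback (most recent call last):
AttributeError: 'float' object has no attribute 'round'
```

The force rose from 12 to 30 N with only 0.2 mm more travel, so this is the stop. Easing to a moderate hold.

Request:
{"op": "jog_arm", "data": {"deltas": [[[0,-1.5,2.3,0.3,0,0,0],[0,-0.5,2.7,0.2,0,0,0]]]}}

```text
clock: 12.15
eef_pos: [0.5059, 0.193, 0.0502]
tool_rot: [0.743, 0.67, 0.006, -0.001]
ft_force: [-3.7, -2.7, 14.7]
grip_width: 0.0119
```

Run:
```python
from plan import *
for k in range(8):
    o=get_obs(); print(o['eef_pos'].round(4),o['tool_rot'].round(4),o['ft_force'].round(1),round(o['grip_width'],4),o['clock']); camera('wrist')
```

```text
[0.5059 0.193  0.0502] [ 0.7428  0.6695  0.006  -0.0013] [-3.7 -2.7 14.7] 0.0119 12.15
[0.5059 0.193  0.0502] [ 0.7428  0.6695  0.006  -0.0013] [-4.7 -3.1 15.4] 0.0119 12.2
[0.506  0.193  0.0502] [ 0.7428  0.6695  0.006  -0.0013] [-3.4 -3.  14.8] 0.0119 12.25
[0.5059 0.193  0.0502] [ 0.7428  0.6695  0.006  -0.0013] [-3.5 -1.8 15.7] 0.0122 12.3
[0.5059 0.193  0.0502] [ 0.7428  0.6695  0.006  -0.0013] [-3.8 -2.7 16. ] 0.0119 12.35
[0.506  0.193  0.0502] [ 0.7428  0.6695  0.006  -0.0013] [-4.6 -3.  15.6] 0.0117 12.4
[0.506  0.193  0.0502] [ 0.7428  0.6695  0.006  -0.0013] [-4.5 -2.3 15.9] 0.0121 12.45
[0.506  0.193  0.0502] [ 0.7428  0.6695  0.006  -0.0013] [-4.2 -2.4 16.3] 0.0122 12.5
```

```bash
python3 -c "
from workcell import *
print(job_done()); o=get_obs(); print(o['eef_pos'],o['ft_force'],o['clock'])"
```

```text
the job is handed in; nothing more can be done
None
the job is handed in; nothing more can be done
```

I took the longer grey holder out of the left slot of the stand and pushed it foot down behind the lip. I handed the job in at 12.5 s, still gripping it and pressing it down; the hand-in gives no verdict.

**Stop reached:** the press rose from 12 to 30 N with only 0.2 mm more travel. I then eased it to about 16 N, and over the last 0.35 s the pose did not change.

**Position at the end**, worked out from the tool pose and camera measurements:

| Check | Value |
|---|---|
| Tool tilt from vertical | about 0.012 rad |
| Alignment along the slot | within about 0.1° |
| Holder's middle lengthwise | about 1 mm from the slot's middle |
| Foot height (nominal) | about 11.4 mm, stop at 12 mm |

**What disagreed:**
- **Sideways lean:** the grip sits about 2 mm towards the lip, with a steady sideways force of about 4 N against it. That is within the limits.
- **Grip width:** it read about 12 mm on the 14 mm bar throughout.
- **First position of the holder:** it was a few millimetres off because the arm was still settling, so I measured it again before gripping.

I felt no unexpected contact with anything else, but I did not take a final picture of the short holder or the other things on the bench.

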